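# Stack the pantry bins under the swing lamp

### The job

Swing the counter lamp aside by its red tab until it is well clear of the yellow bin, then put the blue bin on top of the yellow one where it stands, turned so that it stacks on the rim rather than nesting inside: its black end over the yellow bin's plain end, seated level and square. Leave the blue bin released, the lamp clear, and do not disturb the jar, mug, can or spatula.

Things in the scene. Friction and masses are not known exactly. Their poses are not given: they have to be found in the camera images.
- lower_bin: Yellow open pantry bin, same shape as the blue one: 180 long (x) x 62 wide (y) x 72 mm tall, walls 4 mm. Origin at the centre of its underside, z up, +x towards its black end wall. Inside its rim 172 x 54 mm. 0.35 kg, loose, lamp above it; two tins, 28 mm tall, stand in it, well below the rim.
- upper_bin: Blue bin, 180 (x) x 62 (y) x 72 mm, about 0.2 kg, empty, loose. Origin at the centre of its underside, +x towards its black end wall. Above 40 mm it is 180 x 62 mm, below only 167 x 49 (bottom 4 mm: 163 x 45). Grip it across its 62 mm width at mid-length, near the rim: long walls unbroken from x = -20 to +44.
- lower_mark (a point): Middle of the rim of the yellow bin's black end, at (88, 0, 72) mm in its frame. Both long rims have 27 mm slots at x = +58 and -34. Blue bin set on the same way round: its feet drop through the slots and it nests, underside 40 mm above the yellow one's. Half turned: feet rest on the rim, it stacks, underside 63 mm above.
- upper_mark (a point): Middle of the rim of the blue bin's black end, at (88, 0, 72) mm in its frame. Two feet on each long side, 18 mm long, at x = +58 and -34, out to 32 mm from the centre line, undersides 9 mm above the bin's. Stacked, its bottom dips 9 mm into the yellow bin with 2.5 mm play each side (4.5 for the first 4 mm).
- lamp_grip (a point): Grip point on the lamp's upright red tab, 250 mm above the worktop: tab 14 mm thick across the arm, 40 mm along it, top 18 mm above this point. It stands on the centre of the white head (disc 90 mm across, 192 to 216 mm above the worktop). y axis: along the arm, away from its hinge; z up. The hinge axis is upright, 260 mm back along -y.
- lamp_head (a point): Centre of the underside of the lamp's head, 192 mm above the worktop, straight below the tab. The arm swings level about its fixed post (230 mm tall, base 100 mm across) with slight friction (about 1 N at the tab) and stays where left. It swings clear anticlockwise seen from above, towards the robot, over 1 rad; the other way it soon meets a stop.
- jar: Glass jar with red cap, 60 mm across, 100 mm tall, loose bystander; origin under its centre
- mug: Blue mug, 76 mm across, 85 mm tall, loose bystander; origin under its centre
- can: Tin can with yellow label, 68 mm across, 90 mm tall, loose bystander; origin under its centre
- spatula: Spatula 200 mm long lying flat, loose bystander

How it is judged (in metres and radians):
On the way, in this order (a step that is already met when the one before it is completed fails the run):
1. the lamp head is swung clear of the yellow bin (horizontal distance between lamp_grip and lower_bin above 0.15 m), for 0.2 s.
2. the blue bin is stacked on the yellow bin, half turned (z of upper_bin in the frame of lower_bin between 0.057 and 0.068 m and x of upper_bin in the frame of lower_bin between -0.006 and 0.006 m and y of upper_bin in the frame of lower_bin between -0.006 and 0.006 m and x of upper_mark in the frame of lower_bin below -0.07 m and angle between the x axis of upper_bin and the x axis of lower_bin, either way round below 0.08 rad and angle between upper_bin's own z axis and vertical below 0.06 rad and angle between lower_bin's own z axis and vertical below 0.04 rad), for 0.2 s.
At the end, for the whole second after the job is handed in: Blue bin at rest on the yellow rim: underside 57-68 mm above the yellow one's, centred within 6 mm, square within 0.08 rad, level within 0.06 rad, black end over plain end; yellow bin level (0.04 rad), on the worktop, within 40 mm of its start; lamp tab over 150 mm from its centre (all of step 2 and horizontal distance between lamp_grip and lower_bin above 0.15 m and distance of lower_bin from where it was at the start of the episode below 0.04 m and height (world z) of lower_bin below 0.006 m and linear speed of each of upper_bin, lower_bin below 0.02 m/s and angular speed of upper_bin below 0.1 rad/s); the robot touches nothing.
It fails at once if the jar is pushed more than 40 mm (distance of jar from where it was at the start of the episode above 0.04 m).
It fails at once if the mug is pushed more than 40 mm (distance of mug from where it was at the start of the episode above 0.04 m).
It fails at once if the can is pushed more than 40 mm (distance of can from where it was at the start of the episode above 0.04 m).
It fails at once if the spatula is pushed more than 40 mm (distance of spatula from where it was at the start of the episode above 0.04 m).
It also fails if it takes over 56 s, if anything falls off the work surface, if the arm or the gripper's body presses on something with over 40 N, if the wrist force passes 120 N, or if a joint passes its speed limit or range.

### The arm

A 6-joint arm with a two-finger parallel gripper is mounted at the origin on the work surface. World frame = base frame: x ahead of the robot, y to its left, z up, the work surface at z = 0. Lengths are in m, angles in degrees, forces in N, time in s.
With the tool pointing down it reaches from about 0.375 to 0.975 m from the base axis. Payload 3.8 kg.
Tool frame: the origin (TCP) lies at the very end of the fingers, on their centre line; the grasp point (between the pads) lies 19 mm behind it (r.grip_depth is the z of the grasp point in the tool frame, in m); z points along the fingers, y is the line along which they close (so a half turn about z gives the same grasp; the last joint's range is limited). The gripper opens to 85 mm and grips with 20 to 120 N. Pads are 22 mm wide; open, the fingers measure 114 mm over their backs; the gripper's body (76 mm by 85 mm) begins 54 mm behind the grasp point. The pads swing forward as they close: fully open they stand 13 mm farther back than shut.
Start: joints at [65.896, 15.12, 91.902, -0, 72.978, -2.114], TCP at [0.253, 0.626, 0.231] pointing down, gripper open.
Joint ranges: [-150.88, 150.88], [-54.13, 125.18], [17.81, 147.31], [-75.09, 255.09], [0, 152.58], [-146.25, 146.25]. Speed limits (degrees/s): [147.25, 147.25, 180, 180, 180, 180].

### API

Orientations are given as a 3x3 rotation matrix whose columns are the frame's x, y, z axes.
In Python, from cell import r, cams gives the robot as it stands (r), with the cameras (cams).
- The arm moves only by the shell command python3 jog.py 'ROWS' [OPENING]. ROWS is a JSON list that holds a single list of rows (three levels of brackets), with 1 to 5 rows, each of 4 numbers: dx, dy, dz in m, then a turn about the tool's z in degrees; each row is the pose to reach, as a shift and turn from the pose commanded when the command began, along the tool's axes at that moment; what a row does not reach only later rows make up. A row lasts 1/12 s, in which the tool goes at most 0.0417 m and 7.16 degrees, less where a joint would pass 70% of its speed; a pose out of reach is approached as far as the arm can. OPENING is the opening from 0.0 (shut) to 1.0 (fully open), set as the command begins (- or left out keeps the last). The fingers move at their own pace and stop on an object; the grip force is fixed at half the most. Time passes only in rows, so rows that do not move let the fingers close. It prints the time, the measured TCP pose, the force, the opening and the grip force at its end. Input that does not fit is refused with a message, and nothing moves.
- r.observe(): the state, without advancing time (a new reading comes with each control period).
- cams.camera(name): name is "side" or "top"; returns a dict with "color" (420x560x3 uint8, blue, green, red), "z_map" (420x560 float32, m along the optical axis (not along the pixel's ray), 0 where there is no reading), "K" (3x3 intrinsics, pixels), "rvec" (rotation vector, rad) and "tvec" (3), from world to camera coordinates, as OpenCV has them. Camera axes: x right, y down, z forward; pixel columns grow to the right and rows downward; lengths in m; the calibration is good to about 2 mm. A picture is of the moment at which its call begins.
- r.job_done(): hands the job in; it is judged then, once.
The state is a dict: "time_s": time; "joint_pos": joint angles; "qd": joint speeds; "tau": joint torques, N m; "tcp_pos": TCP position; "ee_rot": TCP orientation; "contact_force": force on the tool from outside, world axes, zero at the start; "torque": the same for the moment, N m; "grip_width": opening from 0.0 (shut) to 1.0 (fully open); "grasp_force": force on a finger pad.
Only numpy, scipy, OpenCV 4.12 (cv2) and the standard library are available. Lean on these libraries where they do the work, as an engineer would, in place of code of your own. Each camera call takes 0.05 s, during which the arm holds its last target. There are 200 camera calls.

## Working session

There is one attempt and no reset: what is moved stays moved. The work goes in short steps, Python scripts to look and compute and a shell command to move; the robot and the scene stay as the last step left them, time stands still between calls to the robot, and variables do not carry over. Pictures are saved under pics/ and viewed, at most 10 in all, crops included, and the job is handed in when it is done.

```bash
ls; mkdir -p pics; cat > h.py <<'E'
import numpy as np, cv2
from cell import r, cams
def cam(n):
    c=cams.camera(n); R=cv2.Rodrigues(np.array(c["rvec"],float))[0]; c["R"]=R; c["t"]=np.array(c["tvec"],float).ravel(); c["K"]=np.array(c["K"]); return c
def world(c):
    v,u=np.mgrid[0:420,0:560]; z=c["z_map"]; K=c["K"]
    p=np.stack([(u-K[0,2])/K[0,0]*z,(v-K[1,2])/K[1,1]*z,z],-1)
    w=(p-c["t"])@c["R"]; w[z==0]=np.nan; return w
E
python3 - <<'E'
from h import *
for n in("top","side"):
    c=cam(n); cv2.imwrite(f"pics/{n}0.png",c["color"]); np.savez(f"{n}0.npz",**{k:c[k] for k in("color","z_map","K","R","t")})
    print(n,-c["R"].T@c["t"],c["K"][0,0])
o=r.observe();print(o["time_s"],o["tcp_pos"],o["ee_rot"])
E
```

```text
cell.py
jog.py
pics
top [0.36534027 0.11585427 1.14478915] 437.7512282040739
side [0.22673102 0.91215104 0.87743581] 423.6974738499397
0.1 [0.25249451 0.6252794  0.2300931 ] [[-9.27241535e-01  3.74462941e-01 -8.01013104e-04]
 [ 3.74463795e-01  9.27239668e-01 -1.86139303e-03]
 [ 4.57084152e-05 -2.02591134e-03 -9.99997947e-01]]
```

View pics/top0.png

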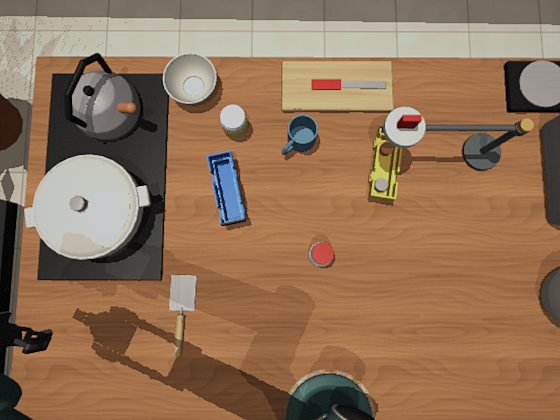

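View pics/side0.png

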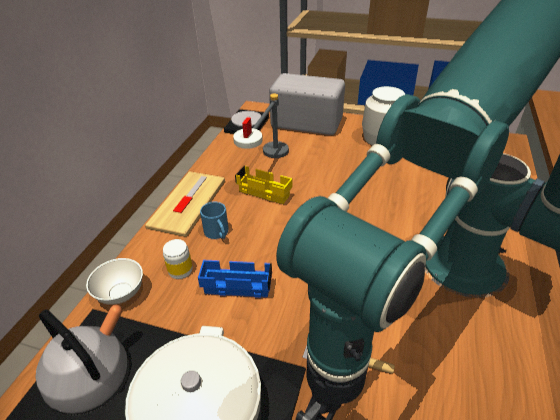

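Top view: blue bin (212,155)-(238,222), yellow bin (375,135)-(395,203) with its far end beneath the lamp head (405,127). The red tab is at about (408,121), the post top at (525,125). The jar is at (321,254), mug (302,132), can (233,119) and spatula (180,315). In the side view the yellow bin's black end is the far one, at (240,174). The blue bin's black end isn't clear yet, so I'll crop and measure.

```bash
cat > m.py <<'E'
from h import *
def fit(n,w,col,lo,hi,box=None):
    b,g,rr=[col[...,i].astype(int) for i in range(3)]
    m={'blue':(b>90)&(b>g+30)&(b>rr+60),'yellow':(rr>90)&(g>80)&(b<60)&(abs(rr-g)<50),'red':(rr>120)&(g<50)&(b<50)}[n]
    m&=(w[...,2]>lo)&(w[...,2]<hi)
    if box: m&=(w[...,0]>box[0])&(w[...,0]<box[1])&(w[...,1]>box[2])&(w[...,1]<box[3])
    return w[m]
def rect(p):
    (c,s,a)=cv2.minAreaRect((p[:,:2]*1000).astype(np.float32)); return np.round(c,1),np.round(s,1),round(a,2),len(p),np.round(np.percentile(p[:,2],[5,50,95])*1000,1)
E
python3 - <<'E'
from m import *
ims=[]
for n in("top","side"):
    d=dict(np.load(f"{n}0.npz")); w=world(d); col=d["color"]
    for c,lo,hi in(("blue",.06,.08),("yellow",.06,.08),("red",.22,.28)):
        box={'blue':(.3,.7,.1,.55),'yellow':(.3,.75,-.2,.2),'red':(.3,.9,-.3,.2)}[c]
        p=fit(c,w,col,lo,hi,box)
        if len(p)>5: print(n,c,rect(p),p.mean(0).round(4))
    # post top / arm
    m=(w[...,2]>.2)&(w[...,0]>.35)&(w[...,1]<.1)&(w[...,1]>-.3)
    p=w[m]; print(n,'lamp',len(p),p.min(0),p.max(0))
    bs=((195,140,265,235),(360,95,430,215)) if n=="top" else ((185,245,285,310),(225,110,300,210))
    for b in bs:
        ims.append(cv2.resize(cv2.resize(col[b[1]:b[3],b[0]:b[2]],None,fx=4,fy=4,interpolation=cv2.INTER_CUBIC),(400,300) if 0 else None,fx=.99*0.75 if 0 else .75,fy=.75))
H=max(i.shape[0] for i in ims[:2]); 
pad=lambda i,h,w:cv2.copyMakeBorder(i,0,h-i.shape[0],0,w-i.shape[1],0)
for i in ims: print(i.shape)
H=max(i.shape[0] for i in ims); out=np.hstack([pad(i,H,i.shape[1]) for i in ims]); print(out.shape)
s=min(1,800/out.shape[1]); cv2.imwrite("pics/crop1.png",cv2.resize(out,None,fx=s,fy=s))
E
```

```text
top blue (array([569.6, 260.2]), array([176. ,  61.6]), 12.57, 217, array([63.1, 70.8, 74.1])) [0.5888 0.2624 0.0701]
top yellow (array([679.2, -63. ]), array([307.9, 154.1]), 52.18, 71, array([61.7, 70.8, 75.1])) [ 0.6337 -0.1431  0.0702]
top red (array([ 677.6, -151.3]), array([35.9,  9.9]), 88.69, 23, array([264.2, 267.7, 269.3])) [ 0.6793 -0.1567  0.2673]
top lamp 1642 [ 0.63394413 -0.29964049  0.20012146] [ 0.72473542 -0.10619154  0.27163817]
side blue (array([585.3, 190.8]), array([176.1, 206.9]), 12.68, 408, array([61.1, 68.7, 73.9])) [0.5823 0.2659 0.0682]
side yellow (array([ 633.3, -146.6]), array([ 68.1, 181.3]), 81.57, 288, array([60.8, 68. , 74.1])) [ 0.6139 -0.1395  0.0676]
side red (array([ 679.9, -147.5]), array([14.3, 39.4]), 1.33, 49, array([231.8, 263.3, 270.1])) [ 0.6787 -0.1397  0.2562]
side lamp 1335 [ 0.63385661 -0.29991733  0.20001689] [ 1.69779802 -0.10516132  0.39327649]
(285, 210, 3)
(360, 210, 3)
(195, 300, 3)
(300, 225, 3)
(360, 945, 3)
```

View pics/crop1.png

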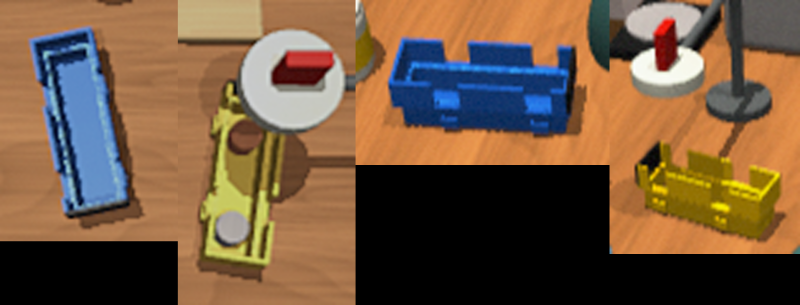

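Blue's black end is towards the robot (the dark face at right in the side crop). Yellow's black end is far, beneath the lamp, so only a small turn is needed. Next I'll refine the fits.

```bash
cat > m.py <<'E'
from h import *
def mask(n,col):
    h,s,v=cv2.split(cv2.cvtColor(col,cv2.COLOR_BGR2HSV))
    return {'blue':(h>100)&(h<125)&(s>110)&(v>40),'yellow':(h>24)&(h<36)&(s>110)&(v>50),'red':((h<6)|(h>174))&(s>150)&(v>60)}[n]
def pts(n,w,col,lo,hi,box):
    return w[mask(n,col)&(w[...,2]>lo)&(w[...,2]<hi)&(w[...,0]>box[0])&(w[...,0]<box[1])&(w[...,1]>box[2])&(w[...,1]<box[3])]
def rect(p):
    (c,s,a)=cv2.minAreaRect((p[:,:2]*1000).astype(np.float32))
    if s[0]<s[1]: s=s[::-1]; a-=90
    return np.round(c,1),np.round(s,1),'long axis',round((a+90)%180-90,2),len(p),np.round(np.percentile(p[:,2],[5,50,95])*1000,1)
def tool(o,p): return np.array(o["ee_rot"]).T@(np.array(p)-o["tcp_pos"])
E
python3 - <<'E'
from m import *
d={}
for n in("top","side"):
    c=dict(np.load(f"{n}0.npz")); w=world(c); col=c["color"]
    d[n]=(w,col)
    for k,lo,hi,box in(("blue",.064,.078,(.44,.68,.18,.33)),("yellow",.064,.078,(.48,.75,-.2,-.08)),("red",.235,.28,(.6,.75,-.2,-.1))):
        p=pts(k,w,col,lo,hi,box)
        if len(p)>5: print(n,k,*rect(p))
    m=(w[...,2]>.18)&(w[...,0]>.6)&(w[...,0]<.85)&(w[...,1]<-.1)&(w[...,1]>-.5)
    for a in np.arange(-.46,-.1,.04):
        q=w[m&(w[...,1]>a)&(w[...,1]<a+.04)]
        if len(q): print(round(a,2),len(q),np.median(q,0).round(3),np.percentile(q[:,2],[2,98]).round(3))
    # white head
    h=(w[...,2]>.21)&(w[...,2]<.222)&(w[...,0]>.6)&(w[...,0]<.8)&(w[...,1]>-.22)&(w[...,1]<-.08)
    print('head circle',cv2.minEnclosingCircle((w[h][:,:2]*1000).astype(np.float32)))
E
```

```text
top blue [569.4 259.5] [176.4  60.2] long axis 12.55 170 [65.1 70.8 74.4]
top yellow [ 632.7 -144.7] [178.2  62.1] long axis -8.27 168 [66.6 71.6 75.4]
top red [ 677.2 -150.4] [39.  11.9] long axis 86.26 188 [237.4 264.7 269.3]
-0.46 16 [ 0.678 -0.422  0.23 ] [0.217 0.232]
-0.42 289 [ 0.675 -0.403  0.221] [0.195 0.232]
-0.38 116 [ 0.677 -0.359  0.211] [0.206 0.215]
-0.34 129 [ 0.677 -0.319  0.211] [0.206 0.215]
-0.3 127 [ 0.677 -0.28   0.211] [0.205 0.216]
-0.26 118 [ 0.677 -0.241  0.211] [0.204 0.215]
-0.22 184 [ 0.677 -0.19   0.214] [0.208 0.218]
-0.18 652 [ 0.672 -0.157  0.216] [0.203 0.269]
-0.14 581 [ 0.675 -0.128  0.216] [0.199 0.268]
head circle ((677.9365844726562, -163.17800903320312), 56.85342788696289)
side blue [569.5 260.5] [176.2  63.7] long axis 12.87 312 [65.1 70.3 74. ]
side yellow [ 608.3 -142. ] [129.4  65.4] long axis -9.29 88 [67.6 71.7 74.6]
side red [ 678.9 -148.9] [39.6 16.3] long axis -88.73 106 [236.7 254.4 269.5]
-0.46 6 [ 0.681 -0.423  0.23 ] [0.217 0.232]
-0.42 111 [ 0.674 -0.403  0.215] [0.182 0.233]
-0.38 23 [ 0.676 -0.358  0.212] [0.204 0.215]
-0.34 27 [ 0.676 -0.322  0.212] [0.206 0.216]
-0.3 29 [ 0.675 -0.283  0.212] [0.203 0.215]
-0.26 34 [ 0.676 -0.242  0.212] [0.205 0.216]
-0.22 34 [ 0.674 -0.19   0.216] [0.209 0.218]
-0.18 223 [ 0.673 -0.155  0.218] [0.201 0.27 ]
-0.14 333 [ 0.676 -0.125  0.216] [0.197 0.267]
head circle ((678.07373046875, -161.34912109375), 56.79966354370117)
```

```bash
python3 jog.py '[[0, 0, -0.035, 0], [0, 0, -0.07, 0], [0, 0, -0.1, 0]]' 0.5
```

```text
refused: ROWS must be a list holding one list of rows, three levels of brackets. Nothing was moved.
```

The call was refused and nothing moved: it wants a list holding one list of rows, three levels of brackets. Same move again in that form.

```bash
python3 jog.py '[[[0, 0, -0.035, 0], [0, 0, -0.07, 0], [0, 0, -0.1, 0]]]' 0.5
python3 jog.py '[[[-0.031, -0.025, 0, 0], [-0.062, -0.05, 0, 0], [-0.093, -0.075, 0, 0], [-0.124, -0.1, 0, 0], [-0.155, -0.125, 0, 0]]]'
python3 jog.py '[[[-0.031, -0.025, 0, 0], [-0.062, -0.05, 0, 0], [-0.093, -0.075, 0, 0], [-0.124, -0.1, 0, 0], [-0.155, -0.125, 0, 0]]]'
python3 jog.py '[[[-0.031, -0.025, 0, 0], [-0.062, -0.05, 0, 0], [-0.093, -0.075, 0, 0], [-0.124, -0.1, 0, 0], [-0.155, -0.125, 0, 0]]]'
python3 jog.py '[[[-0.031, -0.025, 0, 0], [-0.062, -0.05, 0, 0], [-0.093, -0.075, 0, 0], [-0.124, -0.1, 0, 0], [-0.155, -0.125, 0, 0]]]'
python3 jog.py '[[[-0.03, -0.03, 0, 7], [-0.06, -0.056, 0, 14], [-0.06, -0.056, 0, 21], [-0.06, -0.056, 0, 28], [-0.06, -0.056, 0, 35]]]'
python3 jog.py '[[[0, 0, 0, 7], [0, 0, 0, 14], [0, 0, 0, 21], [0, 0, 0, 28], [0, 0, 0, 33]]]'
python3 - <<'E'
from m import *
o=r.observe();R=o["ee_rot"];print(tool(o,(.678,-.149,.236)),np.degrees(np.arctan2(R[1][1],R[0][1])),o["joint_pos"])
E
```

```text
time_s: 0.35
tcp_pos: [0.2526, 0.6254, 0.3317]
ee_rot: [[-0.927, 0.374, -0.001], [0.374, 0.927, -0.002], [0.0, -0.002, -1.0]]
contact_force: [0.9, 0.8, 1.6]
grip_width: 0.605
grasp_force: 0.0
time_s: 0.77
tcp_pos: [0.3499, 0.4502, 0.3307]
ee_rot: [[-0.928, 0.374, -0.0], [0.374, 0.928, -0.001], [0.0, -0.001, -1.0]]
contact_force: [0.6, 0.3, -0.2]
grip_width: 0.499
grasp_force: 0.0
time_s: 1.18
tcp_pos: [0.4468, 0.2761, 0.3309]
ee_rot: [[-0.927, 0.374, -0.0], [0.374, 0.927, -0.0], [0.0, -0.0, -1.0]]
contact_force: [1.1, -0.2, 0.1]
grip_width: 0.499
grasp_force: 0.0
time_s: 1.6
tcp_pos: [0.5438, 0.1021, 0.3309]
ee_rot: [[-0.927, 0.375, -0.001], [0.375, 0.927, 0.0], [0.0, -0.0, -1.0]]
contact_force: [0.7, 1.0, -0.4]
grip_width: 0.503
grasp_force: 0.0
time_s: 2.02
tcp_pos: [0.6408, -0.0718, 0.3307]
ee_rot: [[-0.927, 0.375, -0.001], [0.375, 0.927, 0.0], [0.001, -0.0, -1.0]]
contact_force: [-0.1, 0.3, 0.3]
grip_width: 0.498
grasp_force: 0.0
time_s: 2.43
tcp_pos: [0.6749, -0.1456, 0.3297]
ee_rot: [[-0.538, 0.843, -0.002], [0.843, 0.538, 0.001], [0.002, -0.002, -1.0]]
contact_force: [-0.6, -0.2, 1.1]
grip_width: 0.501
grasp_force: 0.0
time_s: 2.85
tcp_pos: [0.6748, -0.1442, 0.3304]
ee_rot: [[0.006, 1.0, -0.001], [1.0, -0.006, 0.0], [0.0, -0.001, -1.0]]
contact_force: [0.0, 0.1, 0.2]
grip_width: 0.499
grasp_force: 0.0
[-0.00478727  0.00336415  0.09438816] -0.32565768440023385 [-1.41326491e+01  1.44935708e+01  8.24065024e+01  1.97606622e-04
  8.31801918e+01 -1.38070018e+01]
```

```bash
python3 jog.py '[[[-0.005, 0.003, 0.035, 0], [-0.005, 0.003, 0.07, 0], [-0.005, 0.003, 0.093, 0], [-0.005, 0.003, 0.093, 0]]]' 0.4
python3 jog.py '[[[-0.001, -0.014, 0, -3], [-0.003, -0.041, 0, -9], [-0.009, -0.067, 0, -15], [-0.017, -0.093, 0, -21], [-0.028, -0.118, 0, -27]]]'
python3 jog.py '[[[-0.001, -0.027, 0, -6], [-0.006, -0.054, 0, -12], [-0.013, -0.080, 0, -18], [-0.023, -0.106, 0, -24], [-0.035, -0.130, 0, -30]]]'
python3 jog.py '[[[0, -0.012, 0, -3], [-0.001, -0.018, 0, -5], [-0.001, -0.018, 0, -5]]]'
python3 jog.py '[[[0, 0, -0.04, 0], [0, 0, -0.08, 0], [0, 0, -0.12, 0], [0, 0, -0.12, 0]]]'
python3 - <<'E'
from m import *
for n in("top","side"):
    c=cam(n); w=world(c); col=c["color"]; cv2.imwrite(f"pics/{n}1.png",col)
    for k,lo,hi,box in(("blue",.064,.078,(.44,.68,.18,.33)),("yellow",.064,.078,(.48,.75,-.22,-.07)),("red",.235,.28,(.35,.75,-.35,-.1))):
        p=pts(k,w,col,lo,hi,box)
        if len(p)>5: print(n,k,*rect(p))
    # full rim incl. black end, by height only
    for k,box in(("Y",(.5,.76,-.215,-.08)),("B",(.45,.68,.18,.335))):
        m=(w[...,2]>.062)&(w[...,2]<.082)&(w[...,0]>box[0])&(w[...,0]<box[1])&(w[...,1]>box[2])&(w[...,1]<box[3])
        if m.sum()>5: print(n,k,*rect(w[m]))
E
```

```text
time_s: 3.18
tcp_pos: [0.6738, -0.1482, 0.2298]
ee_rot: [[-0.0, 1.0, -0.013], [1.0, 0.0, 0.003], [0.003, -0.013, -1.0]]
contact_force: [-1.0, 0.7, -0.4]
grip_width: 0.399
grasp_force: 0.0
time_s: 3.6
tcp_pos: [0.56, -0.177, 0.2399]
ee_rot: [[-0.46, 0.888, 0.002], [0.888, 0.46, -0.0], [-0.001, 0.002, -1.0]]
contact_force: [1.3, -0.9, -0.3]
grip_width: 0.402
grasp_force: 0.7
time_s: 4.02
tcp_pos: [0.4596, -0.2679, 0.2403]
ee_rot: [[-0.842, 0.54, 0.002], [0.54, 0.842, -0.0], [-0.002, 0.001, -1.0]]
contact_force: [2.0, 0.7, -0.0]
grip_width: 0.401
grasp_force: 0.7
time_s: 4.27
tcp_pos: [0.451, -0.2848, 0.2402]
ee_rot: [[-0.882, 0.47, 0.002], [0.47, 0.882, -0.002], [-0.002, -0.001, -1.0]]
contact_force: [-0.6, 0.7, -0.5]
grip_width: 0.401
grasp_force: 0.0
time_s: 4.6
tcp_pos: [0.4548, -0.2849, 0.3697]
ee_rot: [[-0.883, 0.47, 0.014], [0.47, 0.883, -0.009], [-0.017, -0.002, -1.0]]
contact_force: [1.1, -0.2, 1.7]
grip_width: 0.403
grasp_force: 0.0
top blue [569.6 259.5] [173.8  60.3] long axis 12.6 163 [65.9 70.7 74.9]
top yellow [ 631.9 -145.5] [177.1  63. ] long axis -8.77 214 [66.7 71.5 74.6]
top red [ 455.5 -275.6] [38.5 14.5] long axis -31.0 159 [240.4 267.2 269.6]
top Y [ 633.9 -145.7] [181.1  63.3] long axis -8.61 352 [63.4 70.6 74.5]
top B [568.8 260.4] [181.5  62.5] long axis 12.44 306 [63.8 70.9 74.9]
side blue [569.5 261.4] [176.4  63.9] long axis 13.0 316 [64.6 70.  74.3]
side yellow [ 632.6 -145. ] [179.4  64.6] long axis -9.05 114 [68.  71.8 74.2]
side red [ 457.  -272.9] [43.2 15.8] long axis -20.22 133 [236.9 254.7 269.2]
side Y [ 634.9 -146.4] [184.4  71.5] long axis -9.49 308 [62.8 69.6 74.4]
side B [568.4 259.3] [180.7  67.5] long axis 12.99 457 [62.7 70.2 74.5]
```

View pics/top1.png

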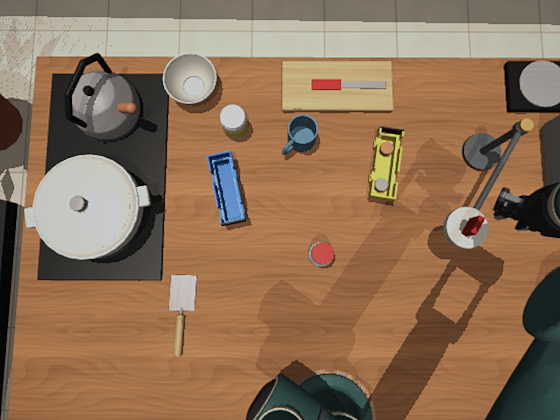

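```bash
python3 jog.py '[[[0.01, 0.036, 0, 0], [0.02, 0.072, 0, 0], [0.03, 0.107, 0, 0], [0.04, 0.143, 0, 0], [0.052, 0.178, 0, 0]]]' 1.0
python3 jog.py '[[[0.01, 0.036, 0, 0], [0.02, 0.072, 0, 0], [0.03, 0.107, 0, 0], [0.04, 0.143, 0, 0], [0.052, 0.178, 0, 0]]]'
python3 jog.py '[[[0.01, 0.036, 0, 0], [0.02, 0.072, 0, 0], [0.03, 0.107, 0, 0], [0.04, 0.143, 0, 0], [0.052, 0.178, 0, 0]]]'
python3 jog.py '[[[0, 0, 0, -7], [0, 0, 0, -14], [0, 0, 0, -21], [0, 0, 0, -28], [0, 0, 0, -35]]]'
python3 jog.py '[[[0, 0, 0.04, -5.6], [0, 0, 0.08, -5.6], [0, 0, 0.12, -5.6], [0, 0, 0.16, -5.6], [0, 0, 0.16, -5.6]]]'
python3 - <<'E'
from m import *
o=r.observe();R=o["ee_rot"];print(tool(o,(.5685,.260,.045)),np.degrees(np.arctan2(R[1][1],R[0][1])),o["joint_pos"])
E
```

```text
time_s: 5.12
tcp_pos: [0.4883, -0.0995, 0.3566]
ee_rot: [[-0.883, 0.47, -0.002], [0.47, 0.883, 0.001], [0.003, -0.0, -1.0]]
contact_force: [1.0, -0.5, 0.1]
grip_width: 0.993
grasp_force: 0.0
time_s: 5.53
tcp_pos: [0.5258, 0.0823, 0.3567]
ee_rot: [[-0.883, 0.469, -0.002], [0.469, 0.883, -0.0], [0.002, -0.001, -1.0]]
contact_force: [0.6, -0.1, -0.0]
grip_width: 1.003
grasp_force: 0.0
time_s: 5.95
tcp_pos: [0.5633, 0.2637, 0.3563]
ee_rot: [[-0.883, 0.469, -0.003], [0.469, 0.883, -0.001], [0.002, -0.002, -1.0]]
contact_force: [1.1, -1.2, 0.1]
grip_width: 0.999
grasp_force: 0.0
time_s: 6.37
tcp_pos: [0.5631, 0.2621, 0.3562]
ee_rot: [[-0.992, -0.128, -0.003], [-0.128, 0.992, -0.001], [0.003, -0.001, -1.0]]
contact_force: [0.1, 0.1, 0.6]
grip_width: 1.0
grasp_force: 0.0
time_s: 6.78
tcp_pos: [0.5565, 0.259, 0.1862]
ee_rot: [[-0.976, -0.218, -0.019], [-0.218, 0.976, -0.008], [0.02, -0.003, -1.0]]
contact_force: [-0.9, -1.5, -2.0]
grip_width: 0.997
grasp_force: 0.0
[-0.0148074  -0.00111601  0.1409735 ] 102.60533337122068 [ 2.26270620e+01  1.11224955e+01  1.01635274e+02  5.54217030e-03
  6.84100574e+01 -7.99783727e+01]
```

```bash
python3 jog.py '[[[-0.006, -0.001, 0, 0], [-0.006, -0.001, 0, 0], [-0.006, -0.001, 0, 0]]]'
python3 - <<'E'
from m import *
o=r.observe();R=o["ee_rot"];print(tool(o,(.5685,.260,.043)),np.degrees(np.arctan2(R[1][1],R[0][1])),o["tcp_pos"],R[2])
E
```

```text
time_s: 7.03
tcp_pos: [0.5726, 0.2629, 0.202]
ee_rot: [[-0.976, -0.218, 0.005], [-0.218, 0.976, 0.002], [-0.006, 0.001, -1.0]]
contact_force: [0.5, -0.5, -0.3]
grip_width: 1.0
grasp_force: 0.0
[ 0.00557475 -0.00212148  0.15895432] 102.60001418016743 [0.57263088 0.2629441  0.20198529] [-5.66846232e-03  9.39761403e-04 -9.99983493e-01]
```

```bash
python3 jog.py '[[[0, -0.002, 0.03, 0], [0, -0.002, 0.065, 0], [0, -0.002, 0.1, 0], [0, -0.002, 0.12, 0], [0, -0.002, 0.12, 0]]]'
python3 jog.py '[[[0, 0, 0, 0], [0, 0, 0, 0]]]'
python3 - <<'E'
from m import *
o=r.observe();R=o["ee_rot"];print(tool(o,(.5685,.260,.043)),np.degrees(np.arctan2(R[1][1],R[0][1])),o["tcp_pos"],R[2])
E
```

```text
time_s: 7.45
tcp_pos: [0.5688, 0.2592, 0.0757]
ee_rot: [[-0.976, -0.218, -0.005], [-0.218, 0.976, -0.002], [0.005, -0.001, -1.0]]
contact_force: [-1.0, -0.8, -0.2]
grip_width: 0.998
grasp_force: 0.0
time_s: 7.62
tcp_pos: [0.5733, 0.2611, 0.0819]
ee_rot: [[-0.976, -0.218, 0.005], [-0.218, 0.976, 0.002], [-0.006, 0.001, -1.0]]
contact_force: [0.4, -0.5, 0.1]
grip_width: 0.999
grasp_force: 0.0
[ 5.17066574e-03 -6.11498828e-05  3.89099619e-02] 102.60593923038103 [0.57332397 0.26110152 0.08193893] [-0.00571831  0.00100126 -0.99998315]
```

```bash
python3 jog.py '[[[0.004, 0, 0.015, 0], [0.005, 0, 0.03, 0], [0.005, 0, 0.038, 0], [0.005, 0, 0.038, 0], [0.005, 0, 0.038, 0]]]'
python3 jog.py '[[[0, 0, 0, 0], [0, 0, 0, 0], [0, 0, 0, 0], [0, 0, 0, 0], [0, 0, 0, 0]]]' 0.0
python3 jog.py '[[[0, 0, 0, 0], [0, 0, 0, 0], [0, 0, 0, 0]]]'
python3 jog.py '[[[0, 0, -0.02, 0], [0, 0, -0.04, 0], [0, 0, -0.07, 0], [0, 0, -0.1, 0], [0, 0, -0.13, 0]]]'
python3 jog.py '[[[0, 0, 0, 0], [0, 0, 0, 0], [0, 0, 0, 0]]]'
python3 - <<'E'
from m import *
o=r.observe();R=o["ee_rot"];print(np.degrees(np.arctan2(R[1][1],R[0][1])))
for n in("top","side"):
    c=cam(n); w=world(c); col=c["color"]; cv2.imwrite(f"pics/{n}2.png",col)
    p=pts("blue",w,col,.1,.24,(.44,.68,.18,.34)); print(n,len(p),p.min(0),p.max(0))
    zt=np.percentile(p[:,2],98); q=p[p[:,2]>zt-.012]; print(*rect(q))
E
```

```text
time_s: 8.03
tcp_pos: [0.5668, 0.2593, 0.0419]
ee_rot: [[-0.976, -0.218, 0.002], [-0.218, 0.976, 0.001], [-0.002, 0.0, -1.0]]
contact_force: [0.3, -0.9, 0.0]
grip_width: 0.998
grasp_force: 0.0
time_s: 8.45
tcp_pos: [0.5672, 0.2592, 0.0422]
ee_rot: [[-0.976, -0.218, 0.003], [-0.218, 0.976, 0.001], [-0.003, 0.0, -1.0]]
contact_force: [-0.4, -1.2, 5.9]
grip_width: 0.713
grasp_force: 66.5
time_s: 8.7
tcp_pos: [0.5672, 0.2592, 0.0422]
ee_rot: [[-0.976, -0.218, 0.003], [-0.218, 0.976, 0.001], [-0.003, 0.0, -1.0]]
contact_force: [-0.3, -1.0, 5.7]
grip_width: 0.713
grasp_force: 66.5
time_s: 9.12
tcp_pos: [0.5647, 0.2586, 0.1704]
ee_rot: [[-0.976, -0.218, -0.002], [-0.218, 0.976, -0.001], [0.002, -0.0, -1.0]]
contact_force: [0.9, 0.3, -2.7]
grip_width: 0.714
grasp_force: 66.2
time_s: 9.37
tcp_pos: [0.5647, 0.2585, 0.1689]
ee_rot: [[-0.976, -0.218, -0.002], [-0.218, 0.976, -0.001], [0.002, -0.0, -1.0]]
contact_force: [-0.5, -0.0, -4.0]
grip_width: 0.714
grasp_force: 66.5
102.61001714133762
top 483 [0.51200196 0.22043919 0.12474805] [0.57640961 0.28689541 0.2027347 ]
[538.8 253.1] [61.2 35.5] long axis -74.11 48 [190.  197.7 200.8]
side 2139 [0.47246344 0.21189769 0.12372534] [0.65756283 0.32135242 0.238834  ]
[563.8 272.7] [176.5  95.1] long axis 13.27 395 [187.6 194.7 199.9]
```

View pics/side2.png

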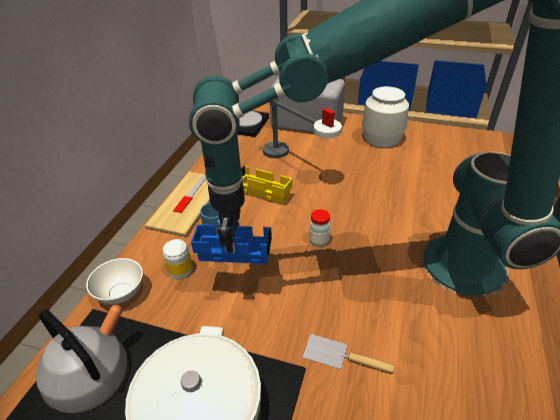

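The side view shows the blue bin held level at (193–270, 225–260), with the bystanders untouched. I'll carry it over the yellow bin.

```bash
python3 jog.py '[[[0.001, -0.025, -0.01, 0], [0.003, -0.06, -0.02, 0], [0.005, -0.1, -0.03, 0], [0.007, -0.14, -0.03, 0], [0.009, -0.18, -0.03, 0]]]'
python3 jog.py '[[[0.002, -0.04, 0, 0], [0.004, -0.08, 0, 0], [0.006, -0.12, 0, 0], [0.008, -0.155, 0, 0], [0.01, -0.19, 0, 0]]]'
python3 jog.py '[[[0.001, -0.02, 0, 4], [0.002, -0.037, 0, 8], [0.002, -0.039, 0, 13], [0.002, -0.039, 0, 18], [0.002, -0.039, 0, 21.3]]]'
python3 jog.py '[[[0, 0, 0, 0], [0, 0, 0, 0], [0, 0, 0, 0], [0, 0, 0, 0]]]'
cat > chk.py <<'E'
from m import *
o=r.observe();R=o["ee_rot"];print('yaw',np.degrees(np.arctan2(R[1][1],R[0][1])),o["tcp_pos"])
x=np.array(R)[:,0]; print('tool xy to go',tool(o,np.array((.6338,-.1457,o["tcp_pos"][2]))+.0014*x))
E
python3 chk.py; python3 - <<'E'
from m import *
ax=np.array([np.cos(np.radians(-8.7)),np.sin(np.radians(-8.7))]); no=np.array([-ax[1],ax[0]]); C=np.array((.6338,-.1457))
for n in("top","side"):
    c=cam(n); w=world(c); col=c["color"]; cv2.imwrite(f"pics/{n}3.png",col)
    m=(w[...,2]>.12)&(w[...,2]<.24)&(np.hypot(w[...,0]-C[0],w[...,1]-C[1])<.13)
    p=w[m&mask("blue",col)]; 
    s=(p[:,:2]-C)@ax; t=(p[:,:2]-C)@no; print(n,len(p),'along',np.percentile(s,[.5,1,99,99.5]).round(4),'across',np.percentile(t,[.5,1,99,99.5]).round(4),'z',np.percentile(p[:,2],[1,99]))
    y=pts("yellow",w,col,.064,.078,(.48,.75,-.22,-.07))
    if len(y)>5: print(*rect(y))
E
```

```text
time_s: 9.88
tcp_pos: [0.5956, 0.0798, 0.1989]
ee_rot: [[-0.976, -0.219, -0.002], [-0.219, 0.976, -0.0], [0.002, 0.0, -1.0]]
contact_force: [1.1, 0.3, -2.7]
grip_width: 0.712
grasp_force: 66.7
time_s: 10.3
tcp_pos: [0.6265, -0.1081, 0.1975]
ee_rot: [[-0.976, -0.218, -0.004], [-0.218, 0.976, 0.001], [0.004, 0.002, -1.0]]
contact_force: [0.3, 0.8, -2.3]
grip_width: 0.716
grasp_force: 66.7
time_s: 10.72
tcp_pos: [0.633, -0.1453, 0.1971]
ee_rot: [[-0.988, 0.157, -0.005], [0.157, 0.988, 0.001], [0.005, 0.001, -1.0]]
contact_force: [0.2, 0.3, -2.2]
grip_width: 0.714
grasp_force: 66.7
time_s: 11.05
tcp_pos: [0.6341, -0.1445, 0.1995]
ee_rot: [[-0.989, 0.15, -0.001], [0.15, 0.989, 0.0], [0.001, 0.0, -1.0]]
contact_force: [-0.1, 0.5, -3.6]
grip_width: 0.714
grasp_force: 66.7
yaw 81.38441032792052 [ 0.63414301 -0.14453985  0.19946041]
tool xy to go [ 1.56534119e-03 -1.19843887e-03  4.43352889e-08]
top 1189 along [-0.0861 -0.0853  0.0888  0.0892] across [-0.0234 -0.0226  0.034   0.0342] z [0.15749577 0.23119324]
[ 615. -114.] [134.6  15.1] long axis -3.13 65 [67.5 71.1 74.5]
side 1235 along [-0.0869 -0.0847  0.0909  0.0913] across [-0.03   -0.0295  0.0351  0.0359] z [0.15974815 0.23184193]
```

```bash
python3 -c "
import cv2,numpy as np
a=cv2.imread('pics/top3.png')[90:240,330:530];b=cv2.imread('pics/side3.png')[80:230,170:370]
cv2.imwrite('pics/crop3.png',np.hstack([cv2.resize(i,(400,300),interpolation=cv2.INTER_CUBIC) for i in(a,b)]))"
```

```text
(no output)
```

View pics/crop3.png

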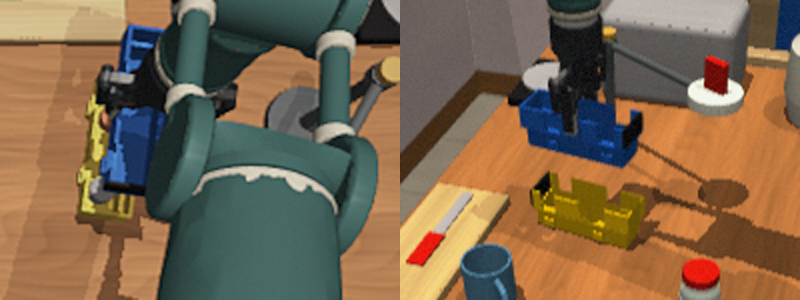

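The crop shows the blue bin's black end (632,125) on the robot side and the yellow bin's (545,188) on the far side, so the half turn is right. Descending.

```bash
python3 jog.py '[[[0.001, -0.002, 0.02, 0], [0.001, -0.002, 0.04, 0], [0.001, -0.002, 0.06, 0], [0.001, -0.002, 0.072, 0], [0.001, -0.002, 0.072, 0]]]'
python3 jog.py '[[[0, 0, 0, 0], [0, 0, 0, 0], [0, 0, 0, 0]]]'
python3 chk.py; python3 - <<'E'
from m import *
ax=np.array([np.cos(np.radians(-8.7)),np.sin(np.radians(-8.7))]); no=np.array([-ax[1],ax[0]]); C=np.array((.6338,-.1457))
n="side"
c=cam(n); w=world(c); col=c["color"]; cv2.imwrite(f"pics/{n}4.png",col)
for k,lo,hi in(("blue",.145,.165),("blue",.09,.165),("yellow",.03,.078)):
    p=w[mask(k,col)&(w[...,2]>lo)&(w[...,2]<hi)&(np.hypot(w[...,0]-C[0],w[...,1]-C[1])<.12)]
    s=(p[:,:2]-C)@ax; t=(p[:,:2]-C)@no; print(k,len(p),'along',np.percentile(s,[.5,2,98,99.5]).round(4),'across',np.percentile(t,[.5,2,98,99.5]).round(4))
cv2.imwrite("pics/crop4.png",cv2.resize(col[150:220,220:310],(720,560),interpolation=cv2.INTER_CUBIC))
E
```

```text
time_s: 11.57
tcp_pos: [0.6306, -0.1458, 0.1244]
ee_rot: [[-0.989, 0.151, -0.006], [0.151, 0.989, 0.002], [0.007, 0.001, -1.0]]
contact_force: [-1.3, -0.0, -2.4]
grip_width: 0.715
grasp_force: 66.7
time_s: 11.82
tcp_pos: [0.6346, -0.147, 0.1303]
ee_rot: [[-0.989, 0.151, 0.003], [0.151, 0.989, -0.001], [-0.003, -0.0, -1.0]]
contact_force: [-0.6, -0.7, -2.7]
grip_width: 0.716
grasp_force: 66.6
yaw 81.31661144440639 [ 0.63458821 -0.1470042   0.13027442]
tool xy to go [ 2.37607376e-03  1.17024846e-03 -3.61295271e-06]
blue 298 along [-0.0845 -0.0835  0.0905  0.091 ] across [-0.0328 -0.0317  0.0326  0.036 ]
blue 1135 along [-0.0846 -0.0821  0.0898  0.0909] across [-0.0327 -0.0315  0.0323  0.034 ]
yellow 11 along [-0.0369 -0.0364  0.0714  0.0717] across [0.017  0.017  0.0292 0.0292]
```

View pics/crop4.png

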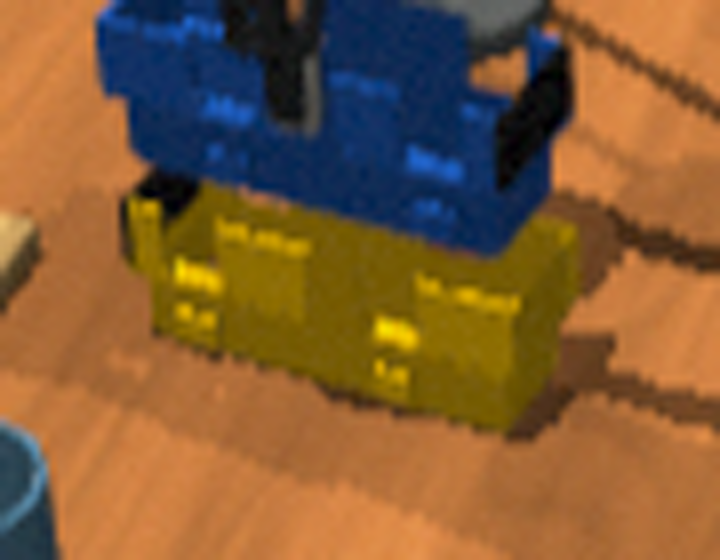

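The crop shows the blue bin square over the yellow one, with the black ends opposite. A 2 mm shift along tool x is still needed; I'll apply it while lowering.

```bash
python3 jog.py '[[[0.002, 0, 0.004, 0], [0.002, 0, 0.008, 0], [0.002, 0, 0.012, 0], [0.002, 0, 0.012, 0], [0.002, 0, 0.012, 0]]]'
python3 chk.py
python3 jog.py '[[[0, 0, 0.003, 0], [0, 0, 0.006, 0], [0, 0, 0.009, 0], [0, 0, 0.009, 0], [0, 0, 0.009, 0]]]'
python3 chk.py
```

```text
time_s: 12.28
tcp_pos: [0.6307, -0.1462, 0.1155]
ee_rot: [[-0.989, 0.151, -0.001], [0.151, 0.989, 0.0], [0.001, 0.0, -1.0]]
contact_force: [-0.3, -0.6, -3.2]
grip_width: 0.714
grasp_force: 66.7
yaw 81.31014133797697 [ 0.63065816 -0.14620948  0.11550199]
tool xy to go [-1.62879884e-03  9.78319575e-04 -3.99900753e-06]
time_s: 12.7
tcp_pos: [0.6309, -0.1463, 0.1068]
ee_rot: [[-0.989, 0.151, -0.001], [0.151, 0.989, 0.0], [0.001, 0.0, -1.0]]
contact_force: [0.2, 0.3, -2.4]
grip_width: 0.714
grasp_force: 66.7
yaw 81.30956189270906 [ 0.63090582 -0.14626747  0.10678451]
tool xy to go [-1.37520877e-03  9.98250059e-04 -2.36391483e-06]
```

```bash
python3 jog.py '[[[-0.0007, 0.0005, 0.001, 0], [-0.0007, 0.0005, 0.002, 0], [-0.0007, 0.0005, 0.002, 0], [-0.0007, 0.0005, 0.002, 0]]]'
python3 jog.py '[[[0, 0, 0.0005, 0], [0, 0, 0.001, 0], [0, 0, 0.001, 0], [0, 0, 0.001, 0]]]'
python3 chk.py
```

```text
time_s: 13.03
tcp_pos: [0.6321, -0.146, 0.1054]
ee_rot: [[-0.989, 0.151, 0.0], [0.151, 0.989, -0.0], [-0.0, -0.0, -1.0]]
contact_force: [-1.0, 1.1, -3.0]
grip_width: 0.711
grasp_force: 66.9
time_s: 13.37
tcp_pos: [0.6321, -0.146, 0.1052]
ee_rot: [[-0.989, 0.151, 0.0], [0.151, 0.989, -0.0], [-0.0, 0.0, -1.0]]
contact_force: [-3.2, 1.1, 4.7]
grip_width: 0.711
grasp_force: 67.6
yaw 81.31259153318241 [ 0.6321069  -0.14597667  0.10520406]
tool xy to go [-2.31888031e-04  5.29230300e-04  6.97223990e-07]
```

```bash
python3 jog.py '[[[0, 0, 0, 0], [0, 0, 0, 0], [0, 0, 0, 0], [0, 0, 0, 0], [0, 0, 0, 0]]]' 1.0
python3 jog.py '[[[0, 0, -0.01, 0], [0, 0, -0.03, 0], [0, 0, -0.06, 0], [0, 0, -0.1, 0], [0, 0, -0.14, 0]]]'
python3 jog.py '[[[0, 0.03, -0.03, 0], [0, 0.07, -0.05, 0], [0, 0.11, -0.07, 0], [0, 0.15, -0.07, 0], [0, 0.19, -0.07, 0]]]'
python3 jog.py '[[[0, 0.03, 0, 0], [0, 0.06, 0, 0], [0, 0.06, 0, 0], [0, 0.06, 0, 0]]]'
python3 - <<'E'
from m import *
for n in("top","side"):
    c=cam(n); w=world(c); col=c["color"]; cv2.imwrite(f"pics/{n}5.png",col)
    for k,lo,hi,box in(("blue",.127,.142,(.48,.76,-.24,-.06)),("yellow",.03,.078,(.48,.76,-.24,-.06)),("red",.235,.28,(.35,.75,-.35,-.1))):
        p=pts(k,w,col,lo,hi,box)
        if len(p)>5: print(n,k,*rect(p))
    m=(w[...,2]>.125)&(w[...,2]<.145)&(w[...,0]>.48)&(w[...,0]<.76)&(w[...,1]>-.22)&(w[...,1]<-.07); print(*rect(w[m]))
    q=w[m&(w[...,2]>.13)];A=np.c_[q[:,:2],np.ones(len(q))];print('tilt',np.linalg.lstsq(A,q[:,2],rcond=None)[0])
    b=(370,110,420,220) if n=="top" else (215,130,310,220)
    cv2.imwrite(f"pics/c5{n}.png",cv2.resize(col[b[1]:b[3],b[0]:b[2]],None,fx=5,fy=5,interpolation=cv2.INTER_CUBIC))
a,b=[cv2.imread(f"pics/c5{n}.png") for n in("top","side")]
h=550;b=cv2.copyMakeBorder(b,0,h-b.shape[0],0,0,0);cv2.imwrite("pics/crop5.png",np.hstack([a,b]))
E
```

```text
time_s: 13.78
tcp_pos: [0.6321, -0.146, 0.1041]
ee_rot: [[-0.989, 0.151, 0.0], [0.151, 0.989, -0.0], [-0.0, -0.0, -1.0]]
contact_force: [-0.1, -0.5, -0.1]
grip_width: 0.998
grasp_force: 0.0
time_s: 14.2
tcp_pos: [0.6311, -0.1457, 0.2452]
ee_rot: [[-0.989, 0.151, -0.002], [0.151, 0.989, 0.001], [0.002, 0.0, -1.0]]
contact_force: [-0.0, -0.5, -0.3]
grip_width: 0.996
grasp_force: 0.0
time_s: 14.62
tcp_pos: [0.6616, 0.0403, 0.3186]
ee_rot: [[-0.988, 0.152, 0.006], [0.152, 0.988, 0.0], [-0.006, 0.001, -1.0]]
contact_force: [0.3, -0.1, -1.1]
grip_width: 0.999
grasp_force: 0.0
time_s: 14.95
tcp_pos: [0.6693, 0.1001, 0.3148]
ee_rot: [[-0.989, 0.148, 0.0], [0.148, 0.989, -0.0], [-0.0, -0.0, -1.0]]
contact_force: [0.1, -0.1, -0.3]
grip_width: 1.0
grasp_force: 0.0
top blue [ 634.1 -145. ] [176.8  63.3] long axis -8.61 299 [128.3 133.8 137.3]
top yellow [ 636.2 -119. ] [176.   11.4] long axis -8.53 104 [37.2 64.7 74.1]
top red [ 455.6 -275.8] [38.3 14.9] long axis -30.97 225 [238.5 265.7 269.6]
[ 633.9 -145. ] [181.3  63.5] long axis -8.65 395 [126.  133.6 137.1]
tilt [-0.00072795  0.01202427  0.13645726]
side blue [ 634.6 -146.2] [181.6  68.7] long axis -8.86 223 [127.8 132.6 137.4]
side yellow [ 628.3 -119.9] [160.9  10.1] long axis -9.72 11 [38.4 41.  71. ]
side red [ 456.6 -274.7] [41.9 17. ] long axis -35.11 135 [237.1 255.1 269.5]
[ 633.8 -146.1] [185.5  68.7] long axis -8.86 323 [125.9 132.4 137.2]
tilt [-0.00067203 -0.00333189  0.13427428]
```

View pics/crop5.png

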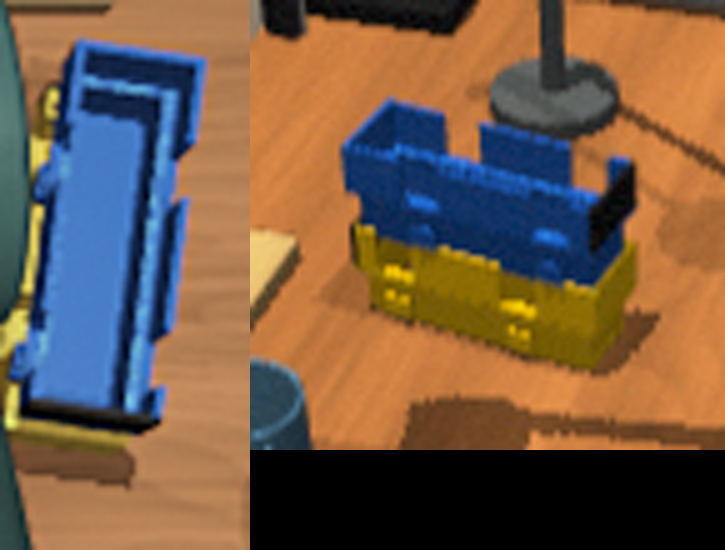

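The crops show the blue bin stacked level and square on the yellow rim, with its black end (85,415 in the top crop) over the plain end. It sits at (633.9, -145.5) mm with its rim at about 135 mm. The lamp is still clear and the robot is free of everything.

```bash
python3 -c "
from cell import r, cams
print(r.job_done())"
```

```text
the job is handed in; nothing more can be done
None
```

The lamp is swung clear (tab about 0.22 m from the yellow bin), and the blue bin is released, stacked half turned, level and square on the yellow rim; no bystander was seen to move, and the job is handed in at about 15 s, though no verdict came back.

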